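# Tip out the red-lidded sample box

## Robot

A 6-joint arm with a two-finger parallel gripper is mounted at the origin on a cart in front of the work surface, level with it; the furniture and walls round the work are solid. World frame = base frame: x ahead of the robot, y to its left, z up, the work surface at z = 0. Lengths are in m, angles in rad, forces in N, time in s.
With the tool pointing down it reaches from about 0.35 to 0.875 m from the base axis. Payload 15.5 kg.
Tool frame: the origin (TCP) lies at the very end of the fingers, on their centre line; the grasp point (between the pads) lies arm.grip_point_offset behind it (arm.grip_point_offset is the distance from the TCP to the grasp point, in m); z points along the fingers, y is the line along which they close (so a half turn about z gives the same grasp; the last joint's range is limited). The gripper opens to 85 mm and grips with 20 to 120 N. Pads are 22 mm wide; open, the fingers measure 114 mm over their backs; the gripper's body (76 mm by 85 mm) begins 54 mm behind the grasp point. The pads swing forward as they close: fully open they stand 13 mm farther back than shut.
Start: joints at [-1.315, 0.494, 1.345, -0, 1.302, -0.096], TCP at [0.215, -0.587, 0.202] pointing down, gripper open.
Joint ranges: [-2.91, 2.91], [-0.82, 2.16], [0.22, 2.67], [-1.22, 4.37], [0.12, 2.79], [-3.08, 3.08]. Speed limits (rad/s): [1.89, 1.89, 2.57, 3.01, 3.01, 3.01].

## Interface

Orientations are given as a 3x3 rotation matrix whose columns are the frame's x, y, z axes.
In Python, from bench import arm gives the robot as it stands. The module is installed in compiled form; this text tells all that it offers.
- The arm moves only by the shell command python3 -m crank 'ROWS' [FORCE]. ROWS is JSON, a list of rows, each an object of numbers: "dx", "dy", "dz": the shift along the world's x, y, z in cm; "wx", "wy", "wz": the turn, a rotation vector about the world's x, y, z in degrees; "claw": the opening, from 0 (shut) to 1 (fully open). In form: [{"dx": .., "dy": .., "dz": .., "wx": .., "wy": .., "wz": .., "claw": ..}, ...]. A call has 1 to 5 rows; each row shifts and turns the commanded pose from where the row before left it; what a row does not reach is not made up. A row lasts 1/12 s, in which the tool goes at most 41.7 mm and 7.16 degrees, less where a joint would pass 70% of its speed; a pose out of reach is approached as far as the arm can. A call with a gripper value outside its range is refused whole. The fingers move at their own pace and stop on an object; FORCE is the grip in N (left out, the last holds). Time passes only in rows, so rows that do not move let the fingers close. It gives the time, the measured TCP pose, the force, the opening and the grip force at its end, in the units of the state.
- arm.get_state(): the state, without advancing time (a new reading comes with each control period).
- arm.capture(name): name is "side" or "top"; returns a dict with "img" (480x640x3 uint8, blue, green, red), "mtx" (3x3 intrinsics, pixels), "R" (3x3) and "t" (3): a world point X has camera coordinates R X + t. Camera axes: x right, y down, z forward; pixel columns grow to the right and rows downward; lengths in m; the calibration is good to about 2 mm. A picture is of the moment at which its call begins. There is no depth.
- arm.sign_off(): hands the job in; it is judged then, once.
The state is a dict: "t": time; "qpos": joint angles; "dq": joint speeds; "effort": joint torques, N m; "eef_pos": TCP position; "eef_rot": TCP orientation; "ft_force": force on the tool from outside, world axes, zero at the start; "wrist_torque": the same for the moment, N m; "finger_gap": opening from 0.0 (shut) to 1.0 (fully open); "gripper_force": force on a finger pad.
Only numpy, scipy, OpenCV 4.12 (cv2) and the standard library are available. Lean on these libraries where they do the work, as an engineer would, in place of code of your own. Each camera call takes 0.05 s, during which the arm holds its last target. There are 200 camera calls.

## Task

Empty the red-lidded sample box into the tray of its own stand: swing its lid over until it has clicked past the detent and lies fully back, only then tip the box forward by its side peg so that the vial rolls out into the tray, and set the box down level again with the lid still fully back. Do not touch the vial with the gripper, and leave the blue-lidded box alone.

Things in the scene. Friction and masses are not known exactly. Their poses are not given: they have to be found in the camera images.
- red_stand: Grey fixed stand of the red-lidded box, base 235 x 140 mm. Origin on the table under the box's pivot; -x points forward, roughly to the robot, z up. The box's pivot axis runs along y at x 0, z 60 mm. In front lies an open tray: inside x -151 to -6, y -66 to 66, floor z 5, walls 32 high. The white box behind it is 110 wide (y), reaches back to x 53; rim at z 110.
- red_bar (a point): Centre of the round steel bar at the front edge of the red lid: 12 mm in diameter, 62 mm long between two end arms, along the stand's y. Closed: at x -64, y 0, z 114 mm in the stand's frame, 36 mm free between it and the lid edge. Pinch it from above, across the bar; it turns between the fingers as the lid swings. Lid fully back: x 167, z 91.
- red_hinge (a point): On the axis of the red lid's hinge, which runs along the stand's y on the back rim of the box; level: x 52, y 0, z 111 mm in the stand's frame. The bar circles it at 116 mm. It tips with the box.
- red_peg (a point): Grip point on the round black peg, 12 mm in diameter, that sticks out 86 mm to the right (-y) from the red box's side; 65 mm from the box wall. Box level: x 45, y -120, z 90 mm in the stand's frame. Pinch it from above, across the peg; it turns between the fingers as it circles the pivot at 54 mm.
- red_lid (a joint): Red lid (60 g): 0 closed, 1.57 upright, 3.3 fully back on its stop, just below level behind the box. Let go before upright it falls shut; let go after that it falls back only on to the detent and hangs there, between 2.4 and 2.8. Carry it or push it on (a few N at the bar) past 2.9: it then lies back at 3.3 and the detent keeps it open.
- red_tip (a joint): Tilt of the red box about its pivot: 0 level, where it rests by its weight; grows as it tips forward over the tray; stop at 1.92 (110 degrees). The vial rolls out between about 1.3 and 1.9. Tipping takes some 3 N at the peg; well past half-way the box falls forward to its stop if let go, so carry it back down.
- vial_center (a point): Centre of the green-capped clear vial, 30 mm in diameter at the cap, 62 mm long, lying along the stand's y on the floor of the red box, hidden by the lid at first. Its z axis runs along the vial to the cap.
- vial: The same vial; origin at the middle of its bottom end.
- blue_bar (a point): Centre of the lid bar of the blue-lidded box, which has the same make of stand, box and tray and stands beside the red one, closed and level. Leave it so.

How it is judged:
On the way, in this order (a step that is already met when the one before it is completed fails the run):
1. the red lid is swung fully back past its detent while the box stands level (value of joint red_lid above 2.9 rad and value of joint red_tip below 0.2 rad), for 0.2 s.
2. the red box is tipped well forward with its lid still back (value of joint red_tip above 1.3 rad and value of joint red_lid above 2.6 rad), for 0.2 s.
At the end, for the whole second after the job is handed in: The vial lies at rest in the tray of the red box's stand (centre inside the tray walls and below 40 mm), the red box is back level (within 0.17 rad), its lid still fully back (over 2.9 rad), and the blue lid's bar is within 30 mm of where it was (x of vial_center in the frame of red_stand between -0.155 and 0 m and y of vial_center in the frame of red_stand between -0.07 and 0.07 m and height (world z) of vial_center below 0.04 m and linear speed of vial below 0.05 m/s and value of joint red_tip below 0.17 rad and value of joint red_lid above 2.9 rad and distance of blue_bar from where it was at the start of the episode below 0.03 m); the robot touches nothing.
It fails at once if the red box is tipped while its lid is not fully back (value of joint red_tip above 0.4 rad and value of joint red_lid below 2.6 rad).
It fails at once if the gripper touches the vial (contact force between the fingers and vial above 1 N).
It fails at once if the blue-lidded box is opened or tipped (distance of blue_bar from where it was at the start of the episode above 0.03 m).
It also fails if it takes over 69 s, if anything falls off the work surface, if the arm or the gripper's body presses on something with over 40 N, if the wrist force passes 120 N, or if a joint passes its speed limit or range.

## Working session

There is one attempt and no reset: what is moved stays moved. The work goes in short steps, Python scripts to look and compute and a shell command to move; the robot and the scene stay as the last step left them, time stands still between calls to the robot, and variables do not carry over. Pictures are saved under pics/ and viewed, at most 10 in all, crops included, and the job is handed in when it is done.

```bash
mkdir -p pics
python3 - <<'E'
from bench import arm
import cv2,numpy as np
for n in("side","top"):
    c=arm.capture(n); cv2.imwrite(f"pics/{n}0.png",c["img"]); np.savez(f"{n}.npz",**{k:c[k] for k in("mtx","R","t")}); print(n,-c["R"].T@c["t"],c["R"].tolist(),c["mtx"][0,0])
s=arm.get_state();print(s,arm.grip_point_offset)
E
```

```text
side [ 1.17295536 -0.63982688  0.4701296 ] [[0.6092821606544243, 0.7929529348296084, 0.0009443798956381371], [0.30747201987013784, -0.23515450858990525, -0.9220430109744437], [-0.7309146364010328, 0.5620747283368566, -0.3870862876153003]] 529.141837182434
top [ 0.43492877 -0.07644799  1.03496255] [[0.025958113238123217, -0.9996476016321499, 0.005554179345941695], [-0.9983529493784269, -0.026208049700049408, -0.05103456278166964], [0.05116214249338287, -0.004220270371652907, -0.9986814429503921]] 541.5216832923952
{'t': 0.1, 'qpos': array([-1.31450491e+00,  4.94126369e-01,  1.34606584e+00,  1.31726302e-05,
        1.30249729e+00, -9.54879117e-02]), 'dq': array([-6.91230447e-04, -4.00863300e-04, -1.12414369e-03, -6.22997573e-05,
       -5.61300907e-04, -4.94812948e-04]), 'effort': array([ 1.38443360e-03, -8.83585382e+01, -3.84564829e+01, -5.41221016e-05,
        5.22152404e-03,  1.77354161e-05]), 'eef_pos': array([ 0.21527999, -0.58637723,  0.20155772]), 'eef_rot': array([[ 9.38762319e-01,  3.44565288e-01, -2.65758479e-04],
       [ 3.44565371e-01, -9.38761723e-01,  1.06423972e-03],
       [ 1.17216179e-04, -1.09063932e-03, -9.99999398e-01]]), 'ft_force': array([ 0.08063552, -0.40527479,  0.72222411]), 'wrist_torque': array([ 0.0470829 ,  0.04851785, -0.00080538]), 'gripper_force': 0.0, 'finger_gap': 0.9959995025473275} 0.0187
```

View pics/top0.png

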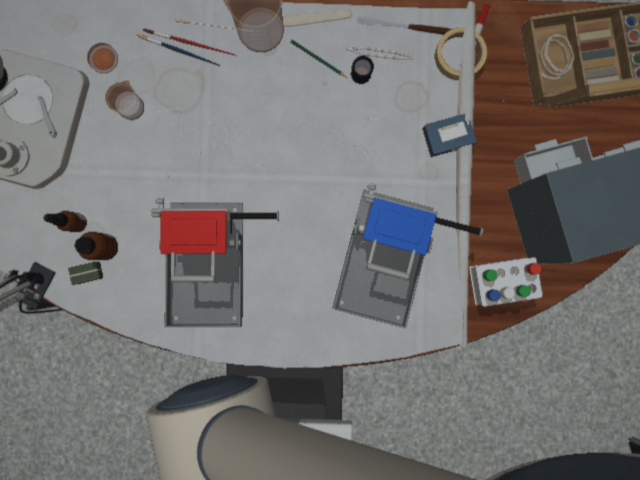

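View pics/side0.png

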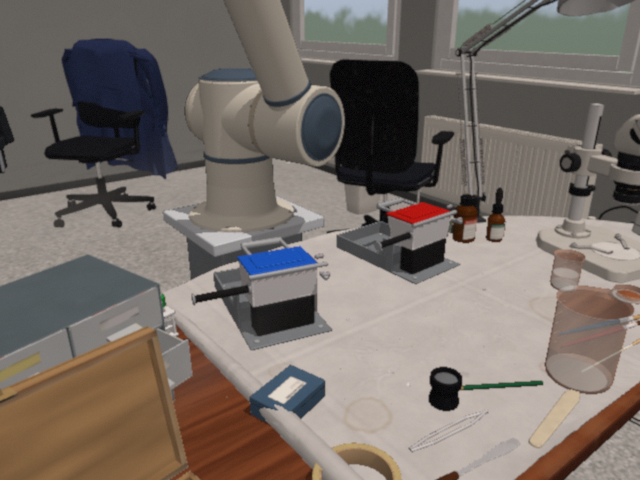

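The top view shows the red box at about px (195,232), its bar near (193,279) and its peg tip near (278,216). The side view shows both boxes closed. Next I take a zoomed crop to get the pose.

```bash
python3 -c "
import cv2
a=cv2.imread('pics/top0.png')[190:340,145:295];cv2.imwrite('pics/c1.png',cv2.resize(a,(600,600),interpolation=cv2.INTER_CUBIC))"
```

```text
(no output)
```

View pics/c1.png

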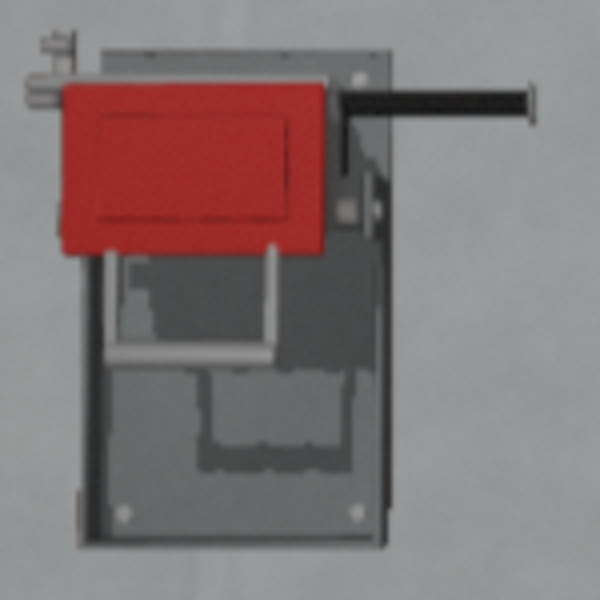

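The crop shows the bar from (105,353) to (274,353), the peg tip at (532,104), and the base's back corners at (102,52) and (391,52). The front wall corners are at (80,545) and (386,545).

```bash
cat > h.py <<'E'
import numpy as np
def load(n): return np.load(f"{n}.npz")
def proj(n,X):
    c=load(n);p=(c["R"]@np.atleast_2d(X).T).T+c["t"];p=p@c["mtx"].T;return p[:,:2]/p[:,2:]
def back(n,uv,z):
    c=load(n);d=c["R"].T@np.linalg.inv(c["mtx"])@np.array([*uv,1.]);o=-c["R"].T@c["t"];return o+d*(z-o[2])/d[2]
def T(p,X):
    a=p[2];X=np.atleast_2d(X);R=np.array([[np.cos(a),-np.sin(a),0],[np.sin(a),np.cos(a),0],[0,0,1]]);return X@R.T+[p[0],p[1],0]
E
python3 - <<'E'
from h import *
from scipy.optimize import least_squares
X=np.array([[-64,36,114],[-64,-36,114],[-64,0,114],[45,-141,90],[80,70,3],[80,-70,3],[-155,70,32],[-155,-70,32]])/1e3
U=np.array([[105,353],[274,353],[190,353],[532,104],[102,52],[391,52],[80,545],[386,545]])/4+[145,190]
f=lambda p:(proj("top",T(p,X))-U).ravel()
r=least_squares(f,[.4,.1,0],loss="soft_l1");p=r.x;print(p,f(p).reshape(-1,2).round(1).tolist())
for n,q in dict(bar=[-64,0,114],hinge=[52,0,111],barback=[167,0,91],peg=[45,-120,90],pivot=[0,-120,60]).items():
    w=T(p,np.array(q)/1e3);print(n,w.round(4),proj("side",w).round(1))
print(np.linalg.norm(T(p,[.167,0,.1])))
E
```

```text
[0.48068333 0.12584072 0.02705575] [[0.6, 0.1], [0.9, 0.0], [0.6, 0.1], [-0.6, -0.4], [-0.5, -0.9], [0.5, -0.9], [-0.8, 1.1], [-1.0, 1.0]]
bar [[0.4167 0.1241 0.114 ]] [[389.3 202.4]]
hinge [[0.5327 0.1272 0.111 ]] [[431.9 218.5]]
barback [[0.6476 0.1304 0.091 ]] [[480.3 245.8]]
peg [[0.5289 0.0071 0.09  ]] [[385.7 242.2]]
pivot [[0.4839 0.0059 0.06  ]] [[368.3 249.4]]
0.6681376034440778
```

```bash
python3 -m crank '[{"dx":0.8,"dy":2.8,"wz":2.9,"claw":0.36},{"dx":0.8,"dy":2.8,"wz":2.9,"claw":0.36},{"dx":0.8,"dy":2.8,"wz":2.9,"claw":0.36},{"dx":0.8,"dy":2.8,"wz":2.9,"claw":0.36},{"dx":0.8,"dy":2.8,"wz":2.9,"claw":0.36}]' 25
python3 -m crank '[{"dx":0.8,"dy":2.8,"wz":2.9,"claw":0.36},{"dx":0.8,"dy":2.8,"wz":2.9,"claw":0.36},{"dx":0.8,"dy":2.8,"wz":2.9,"claw":0.36},{"dx":0.8,"dy":2.8,"wz":2.9,"claw":0.36},{"dx":0.8,"dy":2.8,"wz":2.9,"claw":0.36}]'
python3 -m crank '[{"dx":0.8,"dy":2.8,"wz":2.9,"claw":0.36},{"dx":0.8,"dy":2.8,"wz":2.9,"claw":0.36},{"dx":0.8,"dy":2.8,"wz":2.9,"claw":0.36},{"dx":0.8,"dy":2.8,"wz":2.9,"claw":0.36},{"dx":0.8,"dy":2.8,"wz":2.9,"claw":0.36}]'
python3 -m crank '[{"dx":0.8,"dy":2.8,"wz":2.9,"claw":0.36},{"dx":0.8,"dy":2.8,"wz":2.9,"claw":0.36},{"dx":0.8,"dy":2.8,"wz":2.9,"claw":0.36},{"dx":0.8,"dy":2.8,"wz":2.9,"claw":0.36},{"dx":0.8,"dy":2.8,"wz":2.9,"claw":0.36}]'
python3 -m crank '[{"dx":0.8,"dy":2.8,"wz":2.9,"claw":0.36},{"dx":0.8,"dy":2.8,"wz":2.9,"claw":0.36},{"dx":0.8,"dy":2.8,"wz":2.9,"claw":0.36},{"dx":0.8,"dy":2.8,"claw":0.36},{"claw":0.36}]'
```

```text
invalid input at $[0]: expected keys dx, dy, dz, wx, wy, wz, claw
invalid input at $[0]: expected keys dx, dy, dz, wx, wy, wz, claw
invalid input at $[0]: expected keys dx, dy, dz, wx, wy, wz, claw
invalid input at $[0]: expected keys dx, dy, dz, wx, wy, wz, claw
invalid input at $[0]: expected keys dx, dy, dz, wx, wy, wz, claw
```

```bash
python3 -m crank '[{"dx":0.8,"dy":2.8,"dz":0,"wx":0,"wy":0,"wz":2.9,"claw":0.36},{"dx":0.8,"dy":2.8,"dz":0,"wx":0,"wy":0,"wz":2.9,"claw":0.36},{"dx":0.8,"dy":2.8,"dz":0,"wx":0,"wy":0,"wz":2.9,"claw":0.36},{"dx":0.8,"dy":2.8,"dz":0,"wx":0,"wy":0,"wz":2.9,"claw":0.36},{"dx":0.8,"dy":2.8,"dz":0,"wx":0,"wy":0,"wz":2.9,"claw":0.36}]' 25
python3 -m crank '[{"dx":0.8,"dy":2.8,"dz":0,"wx":0,"wy":0,"wz":2.9,"claw":0.36},{"dx":0.8,"dy":2.8,"dz":0,"wx":0,"wy":0,"wz":2.9,"claw":0.36},{"dx":0.8,"dy":2.8,"dz":0,"wx":0,"wy":0,"wz":2.9,"claw":0.36},{"dx":0.8,"dy":2.8,"dz":0,"wx":0,"wy":0,"wz":2.9,"claw":0.36},{"dx":0.8,"dy":2.8,"dz":0,"wx":0,"wy":0,"wz":2.9,"claw":0.36}]'
python3 -m crank '[{"dx":0.8,"dy":2.8,"dz":0,"wx":0,"wy":0,"wz":2.9,"claw":0.36},{"dx":0.8,"dy":2.8,"dz":0,"wx":0,"wy":0,"wz":2.9,"claw":0.36},{"dx":0.8,"dy":2.8,"dz":0,"wx":0,"wy":0,"wz":2.9,"claw":0.36},{"dx":0.8,"dy":2.8,"dz":0,"wx":0,"wy":0,"wz":2.9,"claw":0.36},{"dx":0.8,"dy":2.8,"dz":0,"wx":0,"wy":0,"wz":2.9,"claw":0.36}]'
python3 -m crank '[{"dx":0.8,"dy":2.8,"dz":0,"wx":0,"wy":0,"wz":2.9,"claw":0.36},{"dx":0.8,"dy":2.8,"dz":0,"wx":0,"wy":0,"wz":2.9,"claw":0.36},{"dx":0.8,"dy":2.8,"dz":0,"wx":0,"wy":0,"wz":2.9,"claw":0.36},{"dx":0.8,"dy":2.8,"dz":0,"wx":0,"wy":0,"wz":2.9,"claw":0.36},{"dx":0.8,"dy":2.8,"dz":0,"wx":0,"wy":0,"wz":2.9,"claw":0.36}]'
python3 -m crank '[{"dx":0.8,"dy":2.8,"dz":0,"wx":0,"wy":0,"wz":2.9,"claw":0.36},{"dx":0.8,"dy":2.8,"dz":0,"wx":0,"wy":0,"wz":2.9,"claw":0.36},{"dx":0.8,"dy":2.8,"dz":0,"wx":0,"wy":0,"wz":2.9,"claw":0.36},{"dx":0.8,"dy":2.8,"dz":0,"wx":0,"wy":0,"wz":2.9,"claw":0.36},{"dx":0,"dy":0,"dz":0,"wx":0,"wy":0,"wz":0,"claw":0.36}]'
```

```text
t: 0.52
eef_pos: [0.2554, -0.4452, 0.2018]
eef_rot: [[0.821, 0.57, -0.0], [0.57, -0.821, 0.001], [0.0, -0.001, -1.0]]
ft_force: [1.0, 0.4, -0.2]
finger_gap: 0.366
gripper_force: 0.0
t: 0.93
eef_pos: [0.2954, -0.3052, 0.2019]
eef_rot: [[0.652, 0.758, -0.0], [0.758, -0.652, 0.0], [0.0, -0.0, -1.0]]
ft_force: [0.1, 0.1, -0.1]
finger_gap: 0.359
gripper_force: 0.0
t: 1.35
eef_pos: [0.3353, -0.1653, 0.202]
eef_rot: [[0.442, 0.897, -0.0], [0.897, -0.442, 0.0], [0.0, -0.0, -1.0]]
ft_force: [1.8, -0.3, 0.9]
finger_gap: 0.36
gripper_force: 0.0
t: 1.77
eef_pos: [0.3754, -0.0253, 0.2021]
eef_rot: [[0.203, 0.979, -0.0], [0.979, -0.203, -0.0], [-0.0, -0.0, -1.0]]
ft_force: [1.0, -1.2, 0.6]
finger_gap: 0.36
gripper_force: 0.0
t: 2.18
eef_pos: [0.4084, 0.0889, 0.2021]
eef_rot: [[-0.002, 1.0, 0.001], [1.0, 0.002, 0.001], [0.001, 0.001, -1.0]]
ft_force: [-0.6, -0.7, 0.1]
finger_gap: 0.354
gripper_force: 0.0
```

```bash
python3 -m crank '[{"dx":0.4,"dy":1.7,"dz":-1.5,"wx":0,"wy":0,"wz":0.7,"claw":0.36},{"dx":0.4,"dy":1.8,"dz":-1.5,"wx":0,"wy":0,"wz":0.7,"claw":0.36},{"dx":0,"dy":0,"dz":-2,"wx":0,"wy":0,"wz":0,"claw":0.36},{"dx":0,"dy":0,"dz":-2,"wx":0,"wy":0,"wz":0,"claw":0.36},{"dx":0,"dy":0,"dz":0,"wx":0,"wy":0,"wz":0,"claw":0.36}]'
python3 - <<'E'
from bench import arm
import cv2,numpy as np
from h import *
a=arm.capture("top")["img"][180:340,120:320];b=arm.capture("side")["img"][130:290,320:520]
cv2.imwrite("pics/d1.png",np.vstack([cv2.resize(x,(375,300),interpolation=cv2.INTER_CUBIC) for x in(a,b)]))
E
```

```text
t: 2.6
eef_pos: [0.4134, 0.1201, 0.1294]
eef_rot: [[-0.021, 1.0, -0.005], [1.0, 0.021, -0.001], [-0.001, -0.005, -1.0]]
ft_force: [-0.9, 0.2, -1.5]
finger_gap: 0.358
gripper_force: 0.0
```

View pics/d1.png

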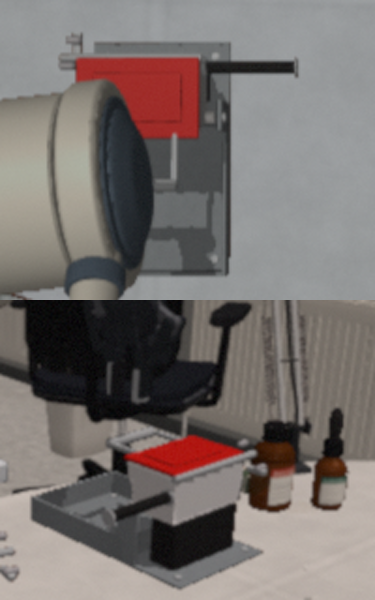

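The top view shows the wrist covering the bar area. The side crop is unclear about the fingers, so I look at a larger side crop.

Run:
```python
from bench import arm
import cv2
from h import *
s=arm.get_state();print(s["eef_pos"],proj("side",s["eef_pos"]),proj("top",s["eef_pos"]))
b=arm.capture("side")["img"][100:260,300:500]
cv2.imwrite("pics/d2.png",cv2.resize(b,(750,600),interpolation=cv2.INTER_CUBIC))
```

```text
[0.41490056 0.12003412 0.13207688] [[387.70589209 194.36155654]] [[193.1800183  279.61587831]]
```

View pics/d2.png

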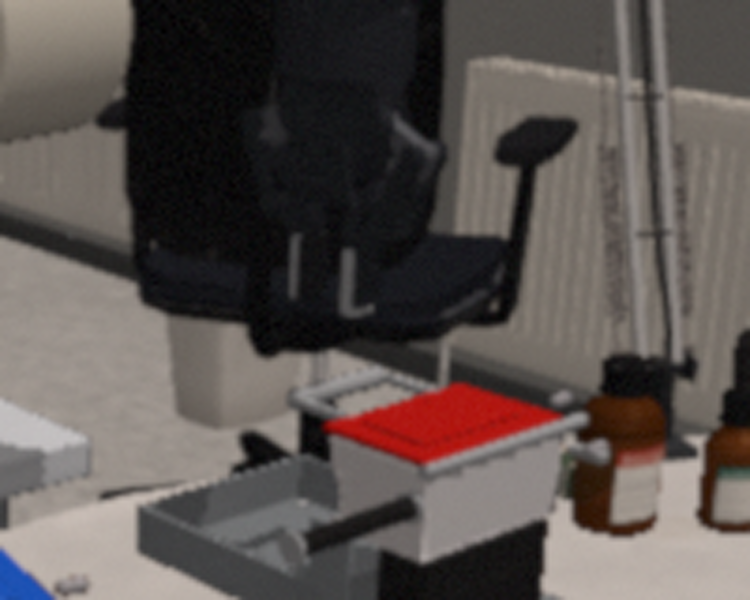

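Dark gripper: pads straddle the bar in line, at crop (295..345,270), bar centre at (340,388), as predicted. Descend and grip.

```bash
python3 -m crank '[{"dx":0.1,"dy":0.2,"dz":-0.9,"wx":0,"wy":0,"wz":0,"claw":0.36},{"dx":0.1,"dy":0.2,"dz":-0.9,"wx":0,"wy":0,"wz":0,"claw":0.36},{"dx":0,"dy":0,"dz":-0.9,"wx":0,"wy":0,"wz":0,"claw":0.36},{"dx":0,"dy":0,"dz":-0.9,"wx":0,"wy":0,"wz":0,"claw":0.36},{"dx":0,"dy":0,"dz":0,"wx":0,"wy":0,"wz":0,"claw":0.36}]'
python3 -m crank '[{"dx":0,"dy":0,"dz":0,"wx":0,"wy":0,"wz":0,"claw":0},{"dx":0,"dy":0,"dz":0,"wx":0,"wy":0,"wz":0,"claw":0},{"dx":0,"dy":0,"dz":0,"wx":0,"wy":0,"wz":0,"claw":0},{"dx":0,"dy":0,"dz":0,"wx":0,"wy":0,"wz":0,"claw":0},{"dx":0,"dy":0,"dz":0,"wx":0,"wy":0,"wz":0,"claw":0}]' 25
```

```text
t: 3.17
eef_pos: [0.4168, 0.1242, 0.0948]
eef_rot: [[-0.02, 1.0, -0.002], [1.0, 0.02, -0.0], [-0.0, -0.002, -1.0]]
ft_force: [-0.6, 0.8, -0.3]
finger_gap: 0.359
gripper_force: 0.0
t: 3.58
eef_pos: [0.4176, 0.1243, 0.0964]
eef_rot: [[-0.02, 1.0, 0.001], [1.0, 0.02, 0.0], [0.0, 0.001, -1.0]]
ft_force: [-0.8, -0.6, -0.4]
finger_gap: 0.001
gripper_force: 0.0
```

The fingers closed fully without gripping anything. I look.

Run:
```python
from bench import arm
import cv2
from h import *
b=arm.capture("side")["img"][130:250,330:490]
b=cv2.convertScaleAbs(b,alpha=1.6,beta=25)
cv2.imwrite("pics/d3.png",cv2.resize(b,(800,600),interpolation=cv2.INTER_CUBIC))
```

```text
(no output)
```

View pics/d3.png

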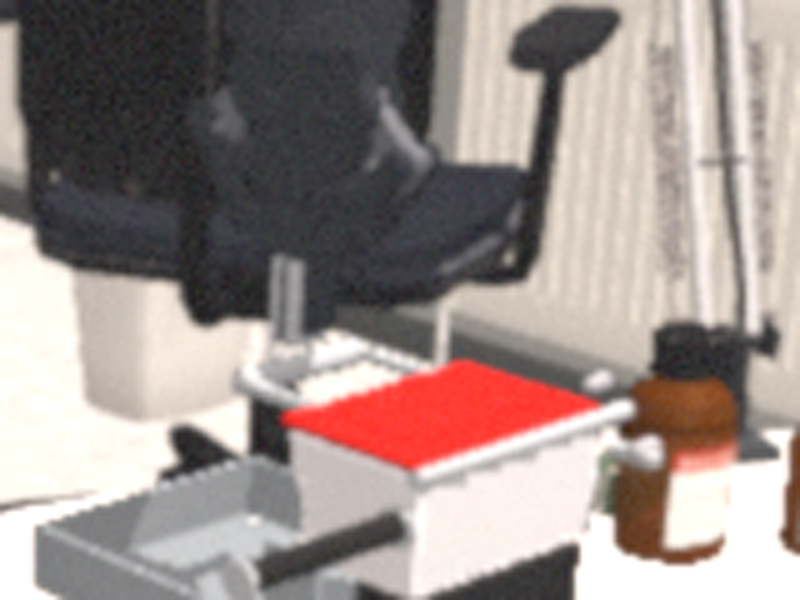

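The picture shows the closed fingers at crop (287,260–365), ending right about the bar at (298,360). A numeric difference against the first image will give the silhouette.

Run:
```python
from bench import arm
import cv2
from h import *
s=arm.get_state();print(s["eef_pos"],proj("side",s["eef_pos"]))
a=cv2.imread("pics/side0.png").astype(int);b=arm.capture("side")["img"];cv2.imwrite("pics/s_closed.png",b)
d=abs(a-b.astype(int)).sum(2)
for r in range(180,220,1): print(r,"".join("#" if v>60 else "+" if v>30 else "." for v in d[r,370:415]))
from numpy import array
print(a[195:215:2,380:400:2].mean(2).astype(int));print(b[195:215:2,380:400:2].mean(2).astype(int))
```

```text
[0.41753878 0.12431498 0.09632194] [[389.19095226 210.3627291 ]]
180 ...............++............................
181 ..............####+..........................
182 ..............#######........................
183 ..............#######+.......................
184 ..............#######........................
185 .............+#######+.......................
186 .............########+...+...................
187 .............+#######+....+..................
188 .............+#######....++.................+
189 .............########+..+....................
190 .............########+.......................
191 .............########...+++..................
192 .............#######+.+++.+..................
193 .............+#+.++####++++..................
194 ...............###########+..................
195 ..............+############..................
196 ..............+###########+..................
197 ..............############...................
198 ..............+##########+...................
199 .................######+.....................
200 ..................+####+.......
[... 1126 characters left out ...]
6 138 128]
 [151 151 153 149 142 132 120 109  93 106]
 [146 138 125 109  96  87 121 135 145 147]
 [100 131 127  95  56 128 147 149 150 152]
 [ 57  64  85 102 114 132 143 152 132 125]
 [ 43  13  22  52  76  96 104 106  77  71]
 [ 47  11  14  36  66  73  73  72  69  62]]
[[132 126  92  52  80  41  20  29  53  44]
 [141 137  89  60  83  71  71  91 141 116]
 [140 134 113 116 115 114 113 149 146 151]
 [142 125 100 113 104  98 121 144 137 126]
 [146  99  92  92  90  85 103 107  93 105]
 [143 114  84  80  75  77 118 132 141 144]
 [ 97 126 123  92  54 126 142 147 149 149]
 [ 56  62  82 102 111 130 141 148 129 122]
 [ 44  15  19  50  72  93 104 104  77  71]
 [ 44   9  14  34  64  71  73  69  68  65]]
```

The silhouette ends at about row 199, and the reported TCP projects to row 210. So the real fingertips appear to be about 27 mm above the reported TCP. I open, lower by that much and close again, which is safe in either case.

```bash
python3 -m crank '[{"dx":0,"dy":0,"dz":0.5,"wx":0,"wy":0,"wz":0,"claw":0.36},{"dx":0,"dy":0,"dz":0,"wx":0,"wy":0,"wz":0,"claw":0.36},{"dx":0,"dy":0,"dz":0,"wx":0,"wy":0,"wz":0,"claw":0.36},{"dx":0,"dy":0,"dz":-0.5,"wx":0,"wy":0,"wz":0,"claw":0.36},{"dx":0,"dy":0,"dz":-0.6,"wx":0,"wy":0,"wz":0,"claw":0.36}]' 25
python3 -m crank '[{"dx":0,"dy":0,"dz":-0.6,"wx":0,"wy":0,"wz":0,"claw":0.36},{"dx":0,"dy":0,"dz":-0.6,"wx":0,"wy":0,"wz":0,"claw":0.36},{"dx":0,"dy":0,"dz":-0.4,"wx":0,"wy":0,"wz":0,"claw":0.36},{"dx":0,"dy":0,"dz":-0.4,"wx":0,"wy":0,"wz":0,"claw":0.36},{"dx":0,"dy":0,"dz":0,"wx":0,"wy":0,"wz":0,"claw":0.36}]'
python3 - <<'E'
from bench import arm
import cv2
from h import *
s=arm.get_state();print(s["eef_pos"],proj("side",s["eef_pos"]),s["ft_force"])
a=cv2.imread("pics/side0.png").astype(int);b=arm.capture("side")["img"];cv2.imwrite("pics/s_open.png",b)
d=abs(a-b.astype(int)).sum(2)
for r in range(180,220,1): print(r,"".join("#" if v>60 else "+" if v>30 else "." for v in d[r,370:415]))
E
```

```text
t: 4.1
eef_pos: [0.4176, 0.1243, 0.0899]
eef_rot: [[-0.02, 1.0, 0.001], [1.0, 0.02, 0.0], [0.0, 0.001, -1.0]]
ft_force: [0.3, 0.8, -0.4]
finger_gap: 0.361
gripper_force: 0.0
t: 4.52
eef_pos: [0.417, 0.1242, 0.0692]
eef_rot: [[-0.02, 1.0, -0.001], [1.0, 0.02, -0.0], [-0.0, -0.001, -1.0]]
ft_force: [0.0, 0.1, -0.0]
finger_gap: 0.359
gripper_force: 0.0
[0.4169664  0.12421049 0.06921374] [[388.32671879 222.22419099]] [ 0.04475865  0.05982894 -0.01364272]
180 +............................................
181 .+...........................................
182 ........................+....................
183 .+...........................................
184 ............+++.........+..................+.
185 ..............+++.....+...................+..
186 ...........++++.+........+...................
187 .......++....+.++.........+..................
188 ......+.+.+..+.+..........+.+................
189 .......+.++.+++.............++...+..+++......
190 ........++++.+++##..................+++......
191 ........####++++#+....+.++....+........##+...
192 .......+####+.........++++++#+++++++.++##
[... 654 characters left out ...]

206 ...............++...############.............
207 ....................############.............
208 ....................############.............
209 ....................##########+..............
210 ......................+####++................
211 .........................+...................
212 .............................................
213 .............................................
214 .............................................
215 .............................................
216 .............................................
217 .............................................
218 .............................................
219 .............+...............................
```

The fingers now straddle the bar: the rear one is hidden behind it and the front one is ahead of it. Close.

```bash
python3 -m crank '[{"dx":0,"dy":0,"dz":0,"wx":0,"wy":0,"wz":0,"claw":0},{"dx":0,"dy":0,"dz":0,"wx":0,"wy":0,"wz":0,"claw":0},{"dx":0,"dy":0,"dz":0,"wx":0,"wy":0,"wz":0,"claw":0},{"dx":0,"dy":0,"dz":0,"wx":0,"wy":0,"wz":0,"claw":0},{"dx":0,"dy":0,"dz":0,"wx":0,"wy":0,"wz":0,"claw":0}]' 25
```

```text
t: 4.98
eef_pos: [0.417, 0.1243, 0.0702]
eef_rot: [[-0.02, 1.0, -0.0], [1.0, 0.02, -0.0], [-0.0, -0.0, -1.0]]
ft_force: [-4.6, 0.5, 2.4]
finger_gap: 0.129
gripper_force: 25.5
```

Bar gripped (11 mm). I compute the arc rows.

Run:
```python
import numpy as np
def arc(r,a0,a1,n,s):
    a=np.linspace(a0,a1,n+1);x=np.round(r*np.cos(a)*100,2);z=np.round(r*np.sin(a)*100,2)
    for i in range(n): print(i,np.round(x[i+1]-x[i],2),np.round(z[i+1]-z[i],2))
a0=np.arctan2(3,-116);arc(.116,a0,a0-3.26,35,1)
```

```text
0 0.08 1.08
1 0.18 1.06
2 0.28 1.05
3 0.37 1.01
4 0.46 0.98
5 0.56 0.92
6 0.63 0.87
7 0.72 0.81
8 0.79 0.74
9 0.85 0.66
10 0.91 0.58
11 0.96 0.5
12 1.01 0.4
13 1.03 0.3
14 1.06 0.21
15 1.08 0.11
16 1.08 0.01
17 1.07 -0.09
18 1.07 -0.19
19 1.04 -0.29
20 1.01 -0.39
21 0.96 -0.47
22 0.92 -0.57
23 0.87 -0.65
24 0.8 -0.72
25 0.73 -0.8
26 0.65 -0.86
27 0.57 -0.92
28 0.48 -0.97
29 0.39 -1.01
30 0.29 -1.03
31 0.19 -1.07
32 0.1 -1.07
33 -0.01 -1.08
34 -0.1 -1.08
```

```bash
python3 -m crank '[{"dx":0.08,"dy":0,"dz":1.08,"wx":0,"wy":0,"wz":0,"claw":0},{"dx":0.18,"dy":0,"dz":1.06,"wx":0,"wy":0,"wz":0,"claw":0},{"dx":0.28,"dy":0.01,"dz":1.05,"wx":0,"wy":0,"wz":0,"claw":0},{"dx":0.37,"dy":0.01,"dz":1.01,"wx":0,"wy":0,"wz":0,"claw":0},{"dx":0.46,"dy":0.01,"dz":0.98,"wx":0,"wy":0,"wz":0,"claw":0}]'
python3 -m crank '[{"dx":0.56,"dy":0.01,"dz":0.92,"wx":0,"wy":0,"wz":0,"claw":0},{"dx":0.63,"dy":0.02,"dz":0.87,"wx":0,"wy":0,"wz":0,"claw":0},{"dx":0.72,"dy":0.02,"dz":0.81,"wx":0,"wy":0,"wz":0,"claw":0},{"dx":0.79,"dy":0.02,"dz":0.74,"wx":0,"wy":0,"wz":0,"claw":0},{"dx":0.85,"dy":0.02,"dz":0.66,"wx":0,"wy":0,"wz":0,"claw":0}]'
```

```text
t: 5.4
eef_pos: [0.4295, 0.1245, 0.1222]
eef_rot: [[-0.02, 1.0, -0.003], [1.0, 0.02, -0.0], [-0.0, -0.003, -1.0]]
ft_force: [-7.9, 0.9, 1.5]
finger_gap: 0.13
gripper_force: 24.5
t: 5.82
eef_pos: [0.4624, 0.1254, 0.1623]
eef_rot: [[-0.02, 1.0, -0.007], [1.0, 0.02, -0.0], [-0.0, -0.007, -1.0]]
ft_force: [-31.5, -0.4, 34.7]
finger_gap: 0.126
gripper_force: 27.5
```

Radial force is building up outward, so I relax the path along the radius.

```bash
python3 -m crank '[{"dx":-0.2,"dy":0,"dz":0.2,"wx":0,"wy":0,"wz":0,"claw":0},{"dx":-0.2,"dy":0,"dz":0.2,"wx":0,"wy":0,"wz":0,"claw":0},{"dx":0,"dy":0,"dz":0,"wx":0,"wy":0,"wz":0,"claw":0}]' 20
```

```text
t: 6.07
eef_pos: [0.4629, 0.1255, 0.1663]
eef_rot: [[-0.02, 1.0, 0.001], [1.0, 0.02, 0.0], [0.0, 0.001, -1.0]]
ft_force: [0.8, 0.8, -1.4]
finger_gap: 0.127
gripper_force: 24.1
```

```bash
python3 -m crank '[{"dx":0.91,"dy":0.02,"dz":0.62,"wx":0,"wy":0,"wz":0,"claw":0},{"dx":0.98,"dy":0.03,"dz":0.53,"wx":0,"wy":0,"wz":0,"claw":0},{"dx":1.02,"dy":0.03,"dz":0.44,"wx":0,"wy":0,"wz":0,"claw":0},{"dx":1.05,"dy":0.03,"dz":0.34,"wx":0,"wy":0,"wz":0,"claw":0}]'
```

```text
t: 6.4
eef_pos: [0.5021, 0.1267, 0.185]
eef_rot: [[-0.02, 1.0, -0.001], [1.0, 0.02, 0.0], [0.0, -0.001, -1.0]]
ft_force: [-0.5, 1.6, -3.4]
finger_gap: 0.129
gripper_force: 22.9
```

```bash
python3 -m crank '[{"dx":1.06,"dy":0.03,"dz":0.21,"wx":0,"wy":0,"wz":0,"claw":0},{"dx":1.08,"dy":0.03,"dz":0.11,"wx":0,"wy":0,"wz":0,"claw":0},{"dx":1.08,"dy":0.03,"dz":0,"wx":0,"wy":0,"wz":0,"claw":0},{"dx":1.07,"dy":0.03,"dz":-0.09,"wx":0,"wy":0,"wz":0,"claw":0}]'
python3 -m crank '[{"dx":1.07,"dy":0.03,"dz":-0.19,"wx":0,"wy":0,"wz":0,"claw":0},{"dx":1.04,"dy":0.03,"dz":-0.29,"wx":0,"wy":0,"wz":0,"claw":0},{"dx":1.01,"dy":0.03,"dz":-0.39,"wx":0,"wy":0,"wz":0,"claw":0}]'
```

```text
t: 6.73
eef_pos: [0.5455, 0.1278, 0.1874]
eef_rot: [[-0.02, 1.0, -0.0], [1.0, 0.02, 0.0], [0.0, -0.0, -1.0]]
ft_force: [-0.8, 0.7, 7.3]
finger_gap: 0.127
gripper_force: 23.9
t: 6.98
eef_pos: [0.5772, 0.1287, 0.1784]
eef_rot: [[-0.02, 1.0, 0.0], [1.0, 0.02, 0.0], [0.0, 0.0, -1.0]]
ft_force: [-1.6, 1.2, 1.3]
finger_gap: 0.128
gripper_force: 23.8
```

```bash
python3 -m crank '[{"dx":0.96,"dy":0.03,"dz":-0.47,"wx":0,"wy":0,"wz":0,"claw":0},{"dx":0.92,"dy":0.03,"dz":-0.57,"wx":0,"wy":0,"wz":0,"claw":0},{"dx":0.87,"dy":0.02,"dz":-0.65,"wx":0,"wy":0,"wz":0,"claw":0}]'
python3 -m crank '[{"dx":0.8,"dy":0.02,"dz":-0.72,"wx":0,"wy":0,"wz":0,"claw":0},{"dx":0.73,"dy":0.02,"dz":-0.8,"wx":0,"wy":0,"wz":0,"claw":0},{"dx":0.65,"dy":0.02,"dz":-0.86,"wx":0,"wy":0,"wz":0,"claw":0}]'
```

```text
t: 7.23
eef_pos: [0.6046, 0.1295, 0.1611]
eef_rot: [[-0.02, 1.0, -0.0], [1.0, 0.02, -0.0], [-0.0, -0.0, -1.0]]
ft_force: [-1.5, 0.9, 1.7]
finger_gap: 0.123
gripper_force: 24.4
t: 7.48
eef_pos: [0.6265, 0.1301, 0.1372]
eef_rot: [[-0.02, 1.0, 0.0], [1.0, 0.02, -0.0], [-0.0, 0.0, -1.0]]
ft_force: [-0.4, 0.6, 3.0]
finger_gap: 0.129
gripper_force: 25.2
```

```bash
python3 -m crank '[{"dx":0.57,"dy":0.02,"dz":-0.92,"wx":0,"wy":0,"wz":0,"claw":0},{"dx":0.48,"dy":0.01,"dz":-0.97,"wx":0,"wy":0,"wz":0,"claw":0},{"dx":0.39,"dy":0.01,"dz":-1.01,"wx":0,"wy":0,"wz":0,"claw":0}]'
python3 -m crank '[{"dx":0.29,"dy":0.01,"dz":-1.03,"wx":0,"wy":0,"wz":0,"claw":0},{"dx":0.19,"dy":0.01,"dz":-1.07,"wx":0,"wy":0,"wz":0,"claw":0},{"dx":0.1,"dy":0,"dz":-1.07,"wx":0,"wy":0,"wz":0,"claw":0}]'
python3 -m crank '[{"dx":0,"dy":0,"dz":-1.0,"wx":0,"wy":0,"wz":0,"claw":0},{"dx":-0.1,"dy":0,"dz":-1.0,"wx":0,"wy":0,"wz":0,"claw":0}]'
```

```text
t: 7.73
eef_pos: [0.6412, 0.1306, 0.1084]
eef_rot: [[-0.02, 1.0, 0.002], [1.0, 0.02, 0.0], [0.0, 0.002, -1.0]]
ft_force: [4.9, 0.8, 3.9]
finger_gap: 0.126
gripper_force: 26.2
t: 7.98
eef_pos: [0.6467, 0.1308, 0.0765]
eef_rot: [[-0.02, 1.0, 0.001], [1.0, 0.02, 0.0], [0.0, 0.001, -1.0]]
ft_force: [4.4, 0.9, 2.8]
finger_gap: 0.125
gripper_force: 26.9
t: 8.15
eef_pos: [0.645, 0.1307, 0.0563]
eef_rot: [[-0.02, 1.0, 0.0], [1.0, 0.02, 0.0], [0.0, 0.0, -1.0]]
ft_force: [3.4, 1.0, 1.8]
finger_gap: 0.13
gripper_force: 27.3
```

```bash
python3 -m crank '[{"dx":-0.1,"dy":0,"dz":-0.5,"wx":0,"wy":0,"wz":0,"claw":0},{"dx":-0.1,"dy":0,"dz":-0.4,"wx":0,"wy":0,"wz":0,"claw":0},{"dx":0,"dy":0,"dz":0,"wx":0,"wy":0,"wz":0,"claw":0}]'
python3 -m crank '[{"dx":0,"dy":0,"dz":0,"wx":0,"wy":0,"wz":0,"claw":0.36},{"dx":0,"dy":0,"dz":0,"wx":0,"wy":0,"wz":0,"claw":0.36},{"dx":0,"dy":0,"dz":0,"wx":0,"wy":0,"wz":0,"claw":0.36}]'
python3 -m crank '[{"dx":0,"dy":0,"dz":2,"wx":0,"wy":0,"wz":0,"claw":0.36},{"dx":0,"dy":0,"dz":4,"wx":0,"wy":0,"wz":0,"claw":0.36},{"dx":0,"dy":-1,"dz":4,"wx":0,"wy":0,"wz":0,"claw":0.36},{"dx":-1.2,"dy":-3.2,"dz":1,"wx":0,"wy":0,"wz":0,"claw":0.36},{"dx":-1.5,"dy":-2.5,"dz":0,"wx":0,"wy":0,"wz":0,"claw":0.36}]'
python3 -m crank '[{"dx":-3,"dy":-2.5,"dz":0,"wx":0,"wy":0,"wz":0,"claw":0.5},{"dx":-3,"dy":-2.0,"dz":0,"wx":0,"wy":0,"wz":0,"claw":0.5},{"dx":-2.5,"dy":-1.0,"dz":0,"wx":0,"wy":0,"wz":0,"claw":0.5},{"dx":0,"dy":0,"dz":0,"wx":0,"wy":0,"wz":0,"claw":0.5}]'
python3 - <<'E'
from bench import arm
import cv2
import numpy as np
a=arm.capture("top")["img"][130:330,130:330];b=arm.capture("side")["img"][110:310,320:520]
cv2.imwrite("pics/e1.png",np.hstack([cv2.resize(x,(400,400),interpolation=cv2.INTER_CUBIC) for x in(a,b)]))
E
```

```text
t: 8.4
eef_pos: [0.6458, 0.1307, 0.0484]
eef_rot: [[-0.02, 1.0, 0.006], [1.0, 0.02, 0.0], [0.0, 0.006, -1.0]]
ft_force: [15.1, 0.0, 2.7]
finger_gap: 0.128
gripper_force: 27.9
t: 8.65
eef_pos: [0.6417, 0.1305, 0.0477]
eef_rot: [[-0.02, 1.0, -0.002], [1.0, 0.02, -0.0], [-0.0, -0.002, -1.0]]
ft_force: [0.3, -0.3, -0.0]
finger_gap: 0.354
gripper_force: 0.0
t: 9.07
eef_pos: [0.6175, 0.063, 0.1617]
eef_rot: [[-0.022, 1.0, 0.006], [1.0, 0.022, -0.0], [-0.0, 0.006, -1.0]]
ft_force: [1.0, -0.5, -0.1]
finger_gap: 0.358
gripper_force: 0.0
t: 9.4
eef_pos: [0.5252, 0.0072, 0.1579]
eef_rot: [[-0.019, 1.0, -0.005], [1.0, 0.019, -0.0], [0.0, -0.005, -1.0]]
ft_force: [1.2, 0.8, -0.4]
finger_gap: 0.502
gripper_force: 0.0
```

View pics/e1.png

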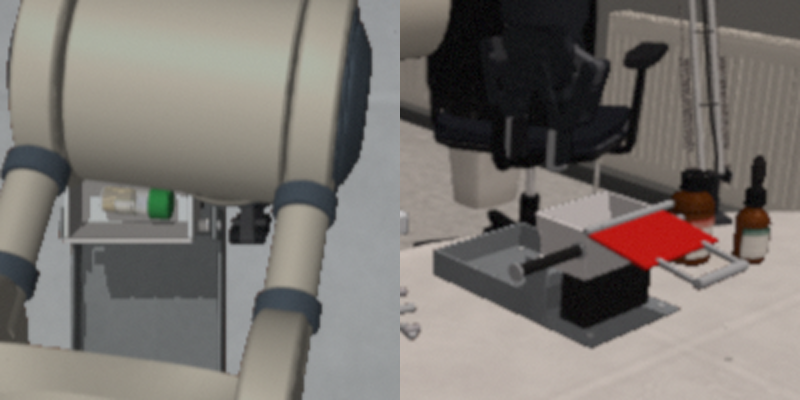

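Lid lies fully back: its bar is at side px (482,245), predicted (480,246). The vial is visible in the box. Now the peg.

```bash
python3 -m crank '[{"dx":0.1,"dy":0,"dz":-2.5,"wx":0,"wy":0,"wz":0,"claw":0.5},{"dx":0,"dy":0,"dz":-2.5,"wx":0,"wy":0,"wz":0,"claw":0.5},{"dx":0,"dy":0,"dz":-2,"wx":0,"wy":0,"wz":0,"claw":0.5},{"dx":0,"dy":0,"dz":-2,"wx":0,"wy":0,"wz":0,"claw":0.5},{"dx":0,"dy":0,"dz":-1,"wx":0,"wy":0,"wz":0,"claw":0.5}]'
python3 -m crank '[{"dx":0,"dy":0,"dz":-1,"wx":0,"wy":0,"wz":0,"claw":0.5},{"dx":0,"dy":0,"dz":0,"wx":0,"wy":0,"wz":0,"claw":0.5},{"dx":0,"dy":0,"dz":0,"wx":0,"wy":0,"wz":0,"claw":0.2},{"dx":0,"dy":0,"dz":0,"wx":0,"wy":0,"wz":0,"claw":0},{"dx":0,"dy":0,"dz":0,"wx":0,"wy":0,"wz":0,"claw":0}]' 25
python3 -m crank '[{"dx":0,"dy":0,"dz":0,"wx":0,"wy":0,"wz":0,"claw":0},{"dx":0,"dy":0,"dz":0,"wx":0,"wy":0,"wz":0,"claw":0}]'
python3 - <<'E'
import numpy as np
a0=np.arctan2(30,45);a=np.linspace(a0,a0+1.85,33);p=np.round(5.4*np.c_[np.cos(a),np.sin(a)],2);print(np.round(np.diff(p,axis=0),2).tolist())
E
```

```text
t: 9.92
eef_pos: [0.5315, 0.0093, 0.056]
eef_rot: [[-0.021, 1.0, -0.002], [1.0, 0.021, 0.0], [0.0, -0.002, -1.0]]
ft_force: [-0.3, -1.1, 0.2]
finger_gap: 0.502
gripper_force: 0.0
t: 10.33
eef_pos: [0.5294, 0.0087, 0.049]
eef_rot: [[-0.021, 1.0, -0.004], [1.0, 0.021, -0.0], [-0.0, -0.004, -1.0]]
ft_force: [-4.1, -3.6, 20.0]
finger_gap: 0.126
gripper_force: 25.7
t: 10.5
eef_pos: [0.5296, 0.0087, 0.0491]
eef_rot: [[-0.021, 1.0, -0.003], [1.0, 0.021, -0.0], [0.0, -0.003, -1.0]]
ft_force: [-12.7, -1.8, 11.7]
finger_gap: 0.126
gripper_force: 25.0
[[-0.18, 0.25], [-0.19, 0.24], [-0.21, 0.24], [-0.22, 0.22], [-0.24, 0.2], [-0.24, 0.19], [-0.26, 0.18], [-0.27, 0.17], [-0.27, 0.14], [-0.28, 0.13], [-0.29, 0.12], [-0.3, 0.1], [-0.3, 0.08], [-0.31, 0.06], [-0.31, 0.04], [-0.31, 0.03], [-0.31, 0.01], [-0.31, -0.01], [-0.31, -0.03], [-0.31, -0.04], [-0.31, -0.06], [-0.3, -0.08], [-0.3, -0.1], [-0.29, -0.12], [-0.28, -0.13], [-0.27, -0.14], [-0.27, -0.17], [-0.26, -0.18], [-0.24, -0.19], [-0.24, -0.2], [-0.22, -0.22], [-0.21, -0.24]]
```

```bash
python3 -m crank '[{"dx":-0.2,"dy":0,"dz":0.2,"wx":0,"wy":0,"wz":0,"claw":0},{"dx":-0.18,"dy":0,"dz":0.25,"wx":0,"wy":0,"wz":0,"claw":0},{"dx":-0.19,"dy":-0.01,"dz":0.24,"wx":0,"wy":0,"wz":0,"claw":0},{"dx":-0.21,"dy":-0.01,"dz":0.24,"wx":0,"wy":0,"wz":0,"claw":0},{"dx":-0.22,"dy":-0.01,"dz":0.22,"wx":0,"wy":0,"wz":0,"claw":0}]' 30
python3 -m crank '[{"dx":-0.24,"dy":-0.01,"dz":0.2,"wx":0,"wy":0,"wz":0,"claw":0},{"dx":-0.24,"dy":-0.01,"dz":0.19,"wx":0,"wy":0,"wz":0,"claw":0},{"dx":-0.26,"dy":-0.01,"dz":0.18,"wx":0,"wy":0,"wz":0,"claw":0},{"dx":-0.27,"dy":-0.01,"dz":0.17,"wx":0,"wy":0,"wz":0,"claw":0},{"dx":-0.27,"dy":-0.01,"dz":0.14,"wx":0,"wy":0,"wz":0,"claw":0}]'
```

```text
t: 10.92
eef_pos: [0.5214, 0.0085, 0.0601]
eef_rot: [[-0.02, 1.0, -0.0], [1.0, 0.02, 0.0], [0.0, -0.0, -1.0]]
ft_force: [-2.6, 1.4, -13.6]
finger_gap: 0.127
gripper_force: 29.1
t: 11.33
eef_pos: [0.5102, 0.008, 0.0694]
eef_rot: [[-0.02, 1.0, 0.003], [1.0, 0.02, 0.0], [0.0, 0.003, -1.0]]
ft_force: [4.4, 5.7, -5.4]
finger_gap: 0.121
gripper_force: 29.2
```

```bash
python3 -m crank '[{"dx":-0.28,"dy":-0.01,"dz":0.13,"wx":0,"wy":0,"wz":0,"claw":0},{"dx":-0.29,"dy":-0.01,"dz":0.12,"wx":0,"wy":0,"wz":0,"claw":0},{"dx":-0.3,"dy":-0.01,"dz":0.1,"wx":0,"wy":0,"wz":0,"claw":0},{"dx":-0.3,"dy":-0.01,"dz":0.08,"wx":0,"wy":0,"wz":0,"claw":0},{"dx":-0.31,"dy":-0.01,"dz":0.06,"wx":0,"wy":0,"wz":0,"claw":0}]'
python3 -m crank '[{"dx":-0.31,"dy":-0.01,"dz":0.04,"wx":0,"wy":0,"wz":0,"claw":0},{"dx":-0.31,"dy":-0.01,"dz":0.03,"wx":0,"wy":0,"wz":0,"claw":0},{"dx":-0.31,"dy":-0.01,"dz":0.01,"wx":0,"wy":0,"wz":0,"claw":0},{"dx":-0.31,"dy":-0.01,"dz":-0.01,"wx":0,"wy":0,"wz":0,"claw":0},{"dx":-0.31,"dy":-0.01,"dz":-0.03,"wx":0,"wy":0,"wz":0,"claw":0}]'
```

```text
t: 11.75
eef_pos: [0.4978, 0.0075, 0.0754]
eef_rot: [[-0.02, 1.0, 0.008], [1.0, 0.02, 0.0], [-0.0, 0.008, -1.0]]
ft_force: [9.3, 9.6, 13.3]
finger_gap: 0.121
gripper_force: 30.1
t: 12.17
eef_pos: [0.4809, 0.007, 0.0752]
eef_rot: [[-0.02, 1.0, 0.005], [1.0, 0.02, 0.0], [-0.0, 0.005, -1.0]]
ft_force: [5.9, 7.7, -3.2]
finger_gap: 0.122
gripper_force: 29.7
```

```bash
python3 -m crank '[{"dx":-0.31,"dy":-0.01,"dz":-0.04,"wx":0,"wy":0,"wz":0,"claw":0},{"dx":-0.31,"dy":-0.01,"dz":-0.06,"wx":0,"wy":0,"wz":0,"claw":0},{"dx":-0.3,"dy":-0.01,"dz":-0.08,"wx":0,"wy":0,"wz":0,"claw":0},{"dx":-0.3,"dy":-0.01,"dz":-0.1,"wx":0,"wy":0,"wz":0,"claw":0},{"dx":-0.29,"dy":-0.01,"dz":-0.12,"wx":0,"wy":0,"wz":0,"claw":0}]'
python3 -m crank '[{"dx":-0.28,"dy":-0.01,"dz":-0.13,"wx":0,"wy":0,"wz":0,"claw":0},{"dx":-0.27,"dy":-0.01,"dz":-0.14,"wx":0,"wy":0,"wz":0,"claw":0},{"dx":-0.27,"dy":-0.01,"dz":-0.17,"wx":0,"wy":0,"wz":0,"claw":0},{"dx":-0.26,"dy":-0.01,"dz":-0.18,"wx":0,"wy":0,"wz":0,"claw":0}]'
```

```text
t: 12.58
eef_pos: [0.4648, 0.0062, 0.0708]
eef_rot: [[-0.02, 1.0, 0.003], [1.0, 0.02, -0.0], [-0.0, 0.003, -1.0]]
ft_force: [3.0, 2.2, 5.2]
finger_gap: 0.122
gripper_force: 31.2
t: 12.92
eef_pos: [0.4529, 0.0058, 0.0638]
eef_rot: [[-0.02, 1.0, 0.001], [1.0, 0.02, -0.0], [-0.0, 0.001, -1.0]]
ft_force: [6.9, 1.3, -4.4]
finger_gap: 0.124
gripper_force: 30.8
```

```bash
python3 -m crank '[{"dx":-0.24,"dy":-0.01,"dz":-0.19,"wx":0,"wy":0,"wz":0,"claw":0},{"dx":-0.24,"dy":-0.01,"dz":-0.2,"wx":0,"wy":0,"wz":0,"claw":0},{"dx":-0.22,"dy":-0.01,"dz":-0.22,"wx":0,"wy":0,"wz":0,"claw":0},{"dx":-0.2,"dy":0,"dz":-0.24,"wx":0,"wy":0,"wz":0,"claw":0},{"dx":0,"dy":0,"dz":0,"wx":0,"wy":0,"wz":0,"claw":0}]'
python3 -m crank '[{"dx":0,"dy":0,"dz":0,"wx":0,"wy":0,"wz":0,"claw":0},{"dx":0,"dy":0,"dz":0,"wx":0,"wy":0,"wz":0,"claw":0},{"dx":0,"dy":0,"dz":0,"wx":0,"wy":0,"wz":0,"claw":0},{"dx":0,"dy":0,"dz":0,"wx":0,"wy":0,"wz":0,"claw":0},{"dx":0,"dy":0,"dz":0,"wx":0,"wy":0,"wz":0,"claw":0}]'
python3 - <<'E'
from bench import arm
import cv2
import numpy as np
a=arm.capture("top")["img"][180:340,100:300];b=arm.capture("side")["img"][130:290,320:520]
cv2.imwrite("pics/f1.png",np.vstack([cv2.resize(x,(375,300),interpolation=cv2.INTER_CUBIC) for x in(a,b)]))
E
```

```text
t: 13.33
eef_pos: [0.4431, 0.0056, 0.0548]
eef_rot: [[-0.02, 1.0, -0.001], [1.0, 0.02, -0.0], [-0.0, -0.001, -1.0]]
ft_force: [1.7, -1.2, -2.2]
finger_gap: 0.121
gripper_force: 31.0
t: 13.75
eef_pos: [0.4436, 0.0056, 0.0552]
eef_rot: [[-0.02, 1.0, -0.0], [1.0, 0.02, -0.0], [-0.0, -0.0, -1.0]]
ft_force: [0.8, -3.5, -1.3]
finger_gap: 0.126
gripper_force: 31.0
```

View pics/f1.png

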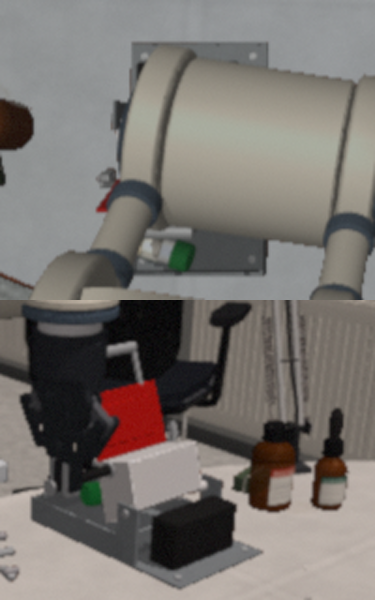

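The vial (green cap, top crop (180,255)) has rolled into the tray and the lid is still back. Now I carry the box back down.

```bash
python3 -m crank '[{"dx":0.2,"dy":0,"dz":0.24,"wx":0,"wy":0,"wz":0,"claw":0},{"dx":0.22,"dy":0.01,"dz":0.22,"wx":0,"wy":0,"wz":0,"claw":0},{"dx":0.24,"dy":0.01,"dz":0.2,"wx":0,"wy":0,"wz":0,"claw":0},{"dx":0.24,"dy":0.01,"dz":0.19,"wx":0,"wy":0,"wz":0,"claw":0},{"dx":0.26,"dy":0.01,"dz":0.18,"wx":0,"wy":0,"wz":0,"claw":0}]'
python3 -m crank '[{"dx":0.27,"dy":0.01,"dz":0.17,"wx":0,"wy":0,"wz":0,"claw":0},{"dx":0.27,"dy":0.01,"dz":0.14,"wx":0,"wy":0,"wz":0,"claw":0},{"dx":0.28,"dy":0.01,"dz":0.13,"wx":0,"wy":0,"wz":0,"claw":0},{"dx":0.29,"dy":0.01,"dz":0.12,"wx":0,"wy":0,"wz":0,"claw":0},{"dx":0.3,"dy":0.01,"dz":0.1,"wx":0,"wy":0,"wz":0,"claw":0}]'
python3 -m crank '[{"dx":0.3,"dy":0.01,"dz":0.08,"wx":0,"wy":0,"wz":0,"claw":0},{"dx":0.31,"dy":0.01,"dz":0.06,"wx":0,"wy":0,"wz":0,"claw":0},{"dx":0.31,"dy":0.01,"dz":0.04,"wx":0,"wy":0,"wz":0,"claw":0},{"dx":0.31,"dy":0.01,"dz":0.03,"wx":0,"wy":0,"wz":0,"claw":0},{"dx":0.31,"dy":0.01,"dz":0.01,"wx":0,"wy":0,"wz":0,"claw":0}]'
python3 -m crank '[{"dx":0.31,"dy":0.01,"dz":-0.01,"wx":0,"wy":0,"wz":0,"claw":0},{"dx":0.31,"dy":0.01,"dz":-0.03,"wx":0,"wy":0,"wz":0,"claw":0},{"dx":0.31,"dy":0.01,"dz":-0.04,"wx":0,"wy":0,"wz":0,"claw":0},{"dx":0.31,"dy":0.01,"dz":-0.06,"wx":0,"wy":0,"wz":0,"claw":0},{"dx":0.3,"dy":0.01,"dz":-0.08,"wx":0,"wy":0,"wz":0,"claw":0}]'
```

```text
t: 14.27
eef_pos: [0.4538, 0.006, 0.0656]
eef_rot: [[-0.021, 1.0, -0.003], [1.0, 0.021, -0.0], [-0.0, -0.003, -1.0]]
ft_force: [-8.6, -7.0, 0.5]
finger_gap: 0.124
gripper_force: 30.5
t: 14.68
eef_pos: [0.4675, 0.0068, 0.0725]
eef_rot: [[-0.02, 1.0, -0.004], [1.0, 0.02, 0.0], [0.0, -0.004, -1.0]]
ft_force: [-10.4, -3.7, 11.8]
finger_gap: 0.126
gripper_force: 31.5
t: 15.1
eef_pos: [0.484, 0.0074, 0.0746]
eef_rot: [[-0.02, 1.0, -0.002], [1.0, 0.02, 0.0], [0.0, -0.002, -1.0]]
ft_force: [-3.9, -2.1, -2.9]
finger_gap: 0.123
gripper_force: 30.6
t: 15.52
eef_pos: [0.5005, 0.0078, 0.0724]
eef_rot: [[-0.02, 1.0, -0.0], [1.0, 0.02, 0.0], [0.0, -0.0, -1.0]]
ft_force: [-3.6, -0.4, 1.4]
finger_gap: 0.121
gripper_force: 30.9
```

```bash
python3 -m crank '[{"dx":0.3,"dy":0.01,"dz":-0.1,"wx":0,"wy":0,"wz":0,"claw":0},{"dx":0.29,"dy":0.01,"dz":-0.12,"wx":0,"wy":0,"wz":0,"claw":0},{"dx":0.28,"dy":0.01,"dz":-0.13,"wx":0,"wy":0,"wz":0,"claw":0},{"dx":0.27,"dy":0.01,"dz":-0.14,"wx":0,"wy":0,"wz":0,"claw":0},{"dx":0.27,"dy":0.01,"dz":-0.17,"wx":0,"wy":0,"wz":0,"claw":0}]'
python3 -m crank '[{"dx":0.26,"dy":0.01,"dz":-0.18,"wx":0,"wy":0,"wz":0,"claw":0},{"dx":0.24,"dy":0.01,"dz":-0.19,"wx":0,"wy":0,"wz":0,"claw":0},{"dx":0.24,"dy":0.01,"dz":-0.2,"wx":0,"wy":0,"wz":0,"claw":0},{"dx":0.22,"dy":0.01,"dz":-0.22,"wx":0,"wy":0,"wz":0,"claw":0}]'
python3 -m crank '[{"dx":0.21,"dy":0.01,"dz":-0.24,"wx":0,"wy":0,"wz":0,"claw":0},{"dx":0.19,"dy":0.01,"dz":-0.24,"wx":0,"wy":0,"wz":0,"claw":0},{"dx":0.18,"dy":0,"dz":-0.25,"wx":0,"wy":0,"wz":0,"claw":0},{"dx":0,"dy":0,"dz":0,"wx":0,"wy":0,"wz":0,"claw":0}]'
```

```text
t: 15.93
eef_pos: [0.5149, 0.0081, 0.0656]
eef_rot: [[-0.02, 1.0, 0.001], [1.0, 0.02, 0.0], [0.0, 0.001, -1.0]]
ft_force: [-2.9, 1.1, 0.3]
finger_gap: 0.122
gripper_force: 30.5
t: 16.27
eef_pos: [0.5244, 0.0084, 0.0575]
eef_rot: [[-0.02, 1.0, 0.0], [1.0, 0.02, -0.0], [-0.0, 0.0, -1.0]]
ft_force: [-3.4, -0.2, 2.4]
finger_gap: 0.123
gripper_force: 30.6
t: 16.6
eef_pos: [0.5295, 0.0086, 0.0505]
eef_rot: [[-0.02, 1.0, -0.001], [1.0, 0.02, -0.0], [-0.0, -0.001, -1.0]]
ft_force: [-6.1, -1.5, 14.2]
finger_gap: 0.123
gripper_force: 32.1
```

```bash
python3 -m crank '[{"dx":0,"dy":0,"dz":0,"wx":0,"wy":0,"wz":0,"claw":0.5},{"dx":0,"dy":0,"dz":0,"wx":0,"wy":0,"wz":0,"claw":0.5},{"dx":0,"dy":0,"dz":0,"wx":0,"wy":0,"wz":0,"claw":0.5},{"dx":0,"dy":0,"dz":1.5,"wx":0,"wy":0,"wz":0,"claw":0.5},{"dx":0,"dy":0,"dz":3,"wx":0,"wy":0,"wz":0,"claw":0.5}]'
python3 -m crank '[{"dx":0,"dy":0,"dz":3.5,"wx":0,"wy":0,"wz":0,"claw":0.5},{"dx":0,"dy":0,"dz":3.5,"wx":0,"wy":0,"wz":0,"claw":0.5},{"dx":-1,"dy":-3,"dz":2,"wx":0,"wy":0,"wz":0,"claw":0.5},{"dx":-2,"dy":-3,"dz":0,"wx":0,"wy":0,"wz":0,"claw":0.5},{"dx":-2,"dy":-3,"dz":0,"wx":0,"wy":0,"wz":0,"claw":0.5}]'
python3 -m crank '[{"dx":-1,"dy":-3,"dz":1,"wx":0,"wy":0,"wz":0,"claw":0.5},{"dx":-1,"dy":-3,"dz":1,"wx":0,"wy":0,"wz":0,"claw":0.5},{"dx":-1,"dy":-3,"dz":0,"wx":0,"wy":0,"wz":0,"claw":0.5},{"dx":-1,"dy":-3,"dz":0,"wx":0,"wy":0,"wz":0,"claw":0.5},{"dx":0,"dy":0,"dz":0,"wx":0,"wy":0,"wz":0,"claw":0.5}]'
python3 - <<'E'
from bench import arm
import cv2
import numpy as np
a=arm.capture("top")["img"][130:340,130:340];b=arm.capture("side")["img"][110:320,310:520]
cv2.imwrite("pics/g1.png",np.hstack([cv2.resize(x,(400,400),interpolation=cv2.INTER_CUBIC) for x in(a,b)]))
E
```

```text
t: 17.02
eef_pos: [0.528, 0.0089, 0.0933]
eef_rot: [[-0.02, 1.0, -0.005], [1.0, 0.02, 0.001], [0.001, -0.005, -1.0]]
ft_force: [-0.3, 0.5, -0.1]
finger_gap: 0.499
gripper_force: 0.0
t: 17.43
eef_pos: [0.4804, -0.0822, 0.1867]
eef_rot: [[-0.022, 1.0, 0.003], [1.0, 0.022, -0.001], [-0.001, 0.003, -1.0]]
ft_force: [-0.5, -0.9, -0.3]
finger_gap: 0.5
gripper_force: 0.0
t: 17.85
eef_pos: [0.4388, -0.2057, 0.2056]
eef_rot: [[-0.017, 1.0, 0.001], [1.0, 0.017, -0.002], [-0.002, 0.001, -1.0]]
ft_force: [0.2, 0.1, -0.4]
finger_gap: 0.498
gripper_force: 0.0
```

View pics/g1.png

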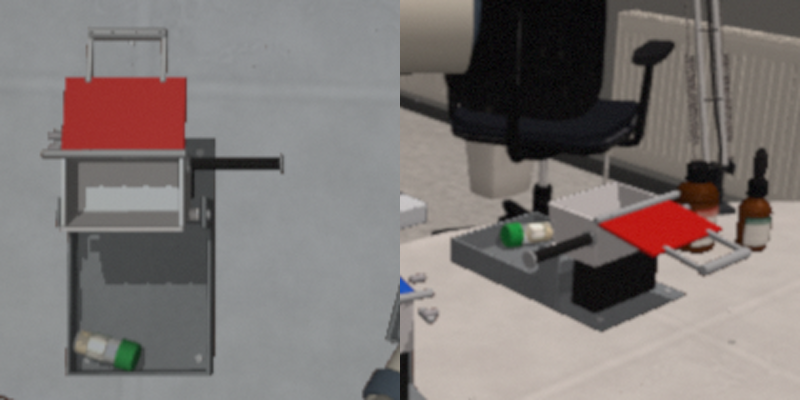

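The vial lies in the tray's front-left corner (top crop (107,350)), the box is level, and the lid is fully back (bar at side crop (722,262)). The robot is clear, so I hand in.

```bash
python3 -c "
from bench import arm
print(arm.sign_off())"
```

```text
the job is handed in; nothing more can be done
None
```

I handed the job in at about 18 s of the 69 s allowed: the last pictures show the vial in the red stand's tray, the red box level with its lid fully back, and the robot clear. I never went near the blue box, but did not check it in a final picture, and the sign-off gave no verdict.

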